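# Clamp a plaster mould in the studio screw press

## Task

Push the plaster mould along the bed of the little screw press, between the guide rails until it is fully home against the back stop. Then turn the T-handle clockwise, taking hold of its ends again and again, until the rubber foot clamps the mould snugly with about 60 N: a loose mould leaks and an overtightened one cracks. Let go of everything and leave the other things on the table where they are.

Things in the scene. Friction and masses are not known exactly. Their poses are not given: they have to be found in the camera images.
- press: Green two-column screw press, fixed; in every run it stands elsewhere and turned. Origin on the table under the screw's axis; x points from the open front to the back stop, y to the left, z up. The screw stands upright on this z axis. Columns 34 x 30 mm at y = +-100 mm and the crosshead (40 mm deep, 230 mm long, underside 115 mm up) reach up to 140 mm (nut and bolt heads 146 mm).
- bed: Dark steel bed plate of the press, fixed to it, with the press's own origin and axes: x from -240 to 70 mm, y +-165 mm, its flat top 15 mm above the table.
- seat (a point): Where the mould's underside belongs: on the bed's top, on the screw's axis, axes as the press's. Steel guide rails at y = +-43 mm (inner faces), 16 mm high above the bed, from x = -20 to 40 mm, with mouths flaring out to about 60 mm at x = -47 mm. The back stop's face is at x = 40 mm, 24 mm high.
- mould_mid (a point): Centre of the loose mould (two white plaster slabs, red-brown parting line, pale wooden carrier board): 80 x 80 mm, 50 mm high, 0.4 to 0.85 kg; point 25 mm above its underside. x points away from its grip (to the stop when in place), z up. Starts on the bed before the rails, up to 40 mm aside and 0.3 rad turned. Home: far face at the stop, this point on the screw's axis.
- grip (a point): Grip of the mould: upright dark wooden block 22 x 22 mm on the carrier board's tongue (44 mm wide, reaching 106 mm before the mould's centre). It stands 85 mm before the mould's centre, from 12 to 57 mm above the mould's underside; this point is on its middle, 40 mm above the underside. Axes as the mould's.
- tbar (a joint): Angle of the T-handle, rad: 0 with the bar along the press's y, red end at +y; grows clockwise seen from above. Starts between -0.3 and 0.3. Clockwise lowers screw, handle and foot together by 16 mm a turn. Friction takes 0.26 N m to turn it and holds it where it is left; clamping adds 0.0025 N m for each newton of clamping force.
- red_end (a point): Grasp point on the red-capped end of the T-handle: 52 mm from the screw's axis, on the middle of the level round steel bar, 12 mm thick, which ends at 64 mm in a cap 8 mm long and 16 mm thick. 215 mm above the table at handle angle 0; it sinks with the screw. Hub 28 mm across, its top 12 mm above the bar's middle.
- blue_end (a point): The same point on the opposite, blue-capped end of the T-handle.
- nut (a point): Brass nut on top of the crosshead, on the screw's axis, 140 mm above the table. Below the crosshead the screw ends in a sprung rubber foot, 48 mm across. How low it sits on the screw varies by run and is not reported: at handle angle 0 it is 6 to 13 mm above a mould in place. From touch its spring gives about 50 N per rad of handle. 60 N is right, under 40 N loose, over 85 N cracks the plaster.
- jar: Bystander: small jar with red lid, 32 mm across, 45 mm high, standing on the bed beside the press; origin at its underside.
- brush: Bystander: 150 mm brush lying on the table.
- bowl: Bystander: white bowl, 120 mm across, 55 mm high; origin at its underside.
- cup: Bystander: brown cup, 76 mm across, 85 mm high; origin at its underside.
- vase: Bystander: plaster-white bottle vase, 96 mm across, 135 mm high; origin at its underside.
- rib: Bystander: flat wooden throwing rib 90 x 45 x 6 mm.
- spare: Bystander: spare plain plaster block 90 x 90 x 40 mm, without grip; not the mould.
There are look-alikes about, which are no part of the job. Leave any green look-alike of the part that bears mould_mid alone.

How it is judged:
By the outcome, as a careful person would: the job done as asked, in the order asked, and still so for the second after the job is handed in, with the robot touching nothing.
It also fails if it takes over 72 s, if anything falls off the work surface, if the arm or the gripper's body presses on something with over 40 N, if the wrist force passes 120 N, or if a joint passes its speed limit or range.

## Robot

A 6-joint arm with a two-finger parallel gripper is mounted at the origin on the work surface. World frame = base frame: x ahead of the robot, y to its left, z up, the work surface at z = 0. Lengths are in mm, angles in rad, forces in N, time in s.
With the tool pointing down it reaches from about 275 to 750 mm from the base axis. Payload 10.2 kg.
Tool frame: the origin (TCP) lies midway between the tips of the shut fingers; the grasp point (between the pads) lies 19 mm behind it; z points along the fingers, y is the direction in which the jaws open and shut (so a half turn about z gives the same grasp; the last joint's range is limited). The gripper opens to 85 mm and grips with 20 to 120 N. Pads are 22 mm wide; open, the fingers measure 114 mm over their backs; the gripper's body (76 mm by 85 mm) begins 54 mm behind the grasp point. The pads swing forward as they close: fully open they stand 13 mm farther back than shut.
Start: joints at [0.905, 0.313, 1.498, -0, 1.331, -0.223], TCP at [224.96, 474.367, 231.294] pointing down, gripper open.
Joint ranges: [-2.94, 2.94], [-0.97, 2.17], [0.19, 2.56], [-1.23, 4.37], [0.02, 3.11], [-2.88, 2.88]. Speed limits (rad/s): [2.39, 2.39, 3.01, 3.14, 3.14, 3.14].

## Interface

Orientations are given as a unit quaternion [w, x, y, z].
In Python, from rig import ctrl gives the robot as it stands.
- The arm moves only by the tool carry_out, never from a script. Its argument "plan" is a list of rows, each a list of 3 entries, a list of its own where there are three numbers: the finger opening in mm, from 0 to 85.4, then the shift along the tool's x, y, z in mm, then the turn, a rotation vector about the tool's x, y, z in units of 6 degrees (1.0 is 6 degrees). In form: [[grip, [x, y, z], [ax, ay, az]], ...]. A call has 1 to 20 rows; each row shifts and turns the commanded pose from where the row before left it, along the tool's axes as they then stand; what a row does not reach is not made up. A row lasts 1/12 s, in which the tool goes at most 41.7 mm and 7.16 degrees, less where a joint would pass 70% of its speed; a pose out of reach is approached as far as the arm can. A call with a gripper value outside its range is refused whole. The fingers move at their own pace and stop on an object; "grip_force" is the grip in N (left out, the last holds). Time passes only in rows, so rows that do not move let the fingers close. It gives the time, the measured TCP pose, the force and the opening at its end, in the units of the state.
- ctrl.sense(): the state, without advancing time (a new reading comes with each control period).
- ctrl.capture(name): name is "side" or "top"; returns a dict with "color" (384x512x3 uint8, blue, green, red), "range_z" (384x512 float32, mm along the optical axis (not along the pixel's ray), 0 where there is no reading), "fx", "fy", "cx", "cy" (pixels), "cam_to_world" (4x4, takes a point from camera to world coordinates). Camera axes: x right, y up, looking along -z (the intrinsics and any distortion apply to the point x, -y, -z); pixel columns grow to the right and rows downward; lengths in mm; the calibration is good to about 2 mm. A picture is of the moment at which its call begins.
- ctrl.finish_job(): hands the job in, once; it reports no verdict.
The state is a dict: "time_s": time; "joints": joint angles; "dq": joint speeds; "tau": joint torques, N m; "eef_pos": TCP position; "ee_rot": TCP orientation; "force": force on the tool from outside, world axes, zero at the start; "wrist_torque": the same for the moment, N m; "grip_width": opening from 0.0 (shut) to 1.0 (fully open).
Only numpy, scipy, OpenCV 4.12 (cv2) and the standard library are available. Lean on these libraries where they do the work, as an engineer would, in place of code of your own. Each camera call takes 0.05 s, during which the arm holds its last target.

## Working session

There is one attempt and no reset: what is moved stays moved. The work goes in short steps, Python scripts to look and compute and a tool call to move; the robot and the scene stay as the last step left them, time stands still between calls to the robot, and variables do not carry over. Pictures are saved under pics/ and viewed, and the job is handed in when it is done.

Besides the shell and the picture viewer there is one more tool, called after ">>>" by a JSON object that holds its "api" and its "payload". carry_out: Moves the arm, as the interface text tells. Its arguments: {"type":"object","properties":{"plan":{"type":"array"},"grip_force":{"type":"number"}},"required":["plan"]}

```bash
ls; mkdir -p pics; python3 - <<'E'
from rig import ctrl
import cv2,numpy as np
s=ctrl.sense();print(s)
for n in("side","top"):
    c=ctrl.capture(n);cv2.imwrite(f"pics/{n}0.png",c["color"]);np.savez(f"{n}0.npz",**c)
    print(n,c["fx"],c["fy"],c["cx"],c["cy"],np.round(c["cam_to_world"],3).tolist(),[k for k in c])
E
```

```text
pics
{'time_s': 0.0, 'joints': array([ 9.04593844e-01,  3.13476474e-01,  1.49844929e+00,  2.14040588e-05,
        1.33101274e+00, -2.23418415e-01]), 'dq': array([-0.00177384,  0.00124766,  0.00051003, -0.00085479, -0.00018365,
        0.0008405 ]), 'tau': array([ 2.55791947e-04, -4.12271690e+01, -2.59736019e+01, -1.06617611e-04,
        4.19959193e-03, -1.67533648e-05]), 'eef_pos': array([224.78800889, 474.1512976 , 230.71694181]), 'ee_rot': array([-2.98932463e-04,  2.19590330e-01,  9.75591940e-01, -6.02969696e-04]), 'force': array([ 0.42214213, -0.00091296, -0.06321927]), 'wrist_torque': array([ 0.00311017, -0.0024486 ,  0.04171214]), 'grip_width': 0.996687546278264}
side 499.39140929528185 499.39140929528185 259.9003724519579 191.88127164267328 [[-0.991, 0.096, -0.091, 302.574], [-0.131, -0.657, 0.743, 1381.122], [0.012, 0.748, 0.664, 1361.523], [0.0, 0.0, 0.0, 1.0]] ['color', 'range_z', 'fx', 'fy', 'cx', 'cy', 'cam_to_world']
top 435.9623459550711 435.9623459550711 254.77678922054372 187.7430703415575 [[0.027, 0.985, -0.17, 209.274], [-1.0, 0.023, -0.021, 7.508], [-0.017, 0.17, 0.985, 1501.862], [0.0, 0.0, 0.0, 1.0]] ['color', 'range_z', 'fx', 'fy', 'cx', 'cy', 'cam_to_world']
```

View pics/side0.png

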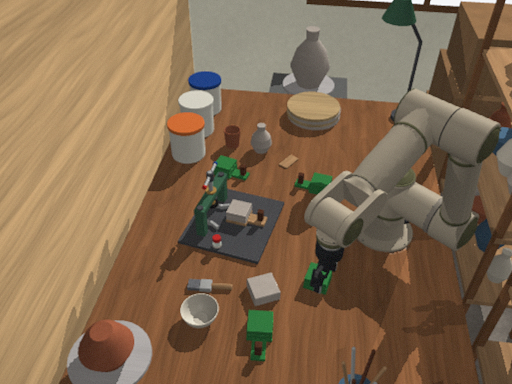

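View pics/top0.png

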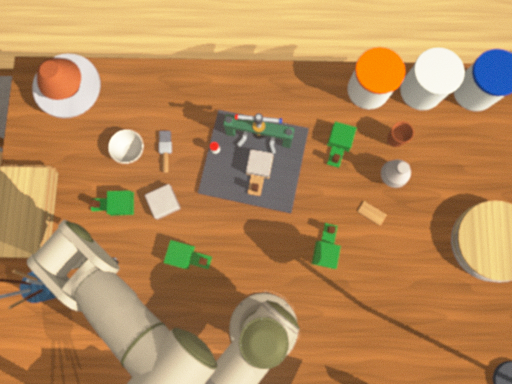

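Top view: the white mould is at about (260,163) with its grip at (256,188). The press crosshead is at (259,132). Possible mix-ups are the spare block (162,200) and the green look-alikes at (119,203), (181,254), (327,250) and (341,138). I choose the white one on the dark bed and will check it in a close crop.

```bash
python3 - <<'E'
import cv2,numpy as np
a=np.load("top0.npz")["color"][100:220,190:320];b=np.load("side0.npz")["color"][145:265,170:300]
cv2.imwrite("pics/crop0.png",np.vstack([np.hstack([cv2.resize(a,(400,369),interpolation=2),cv2.resize(b,(400,369),interpolation=2)])]))
E
```

```text
(no output)
```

View pics/crop0.png

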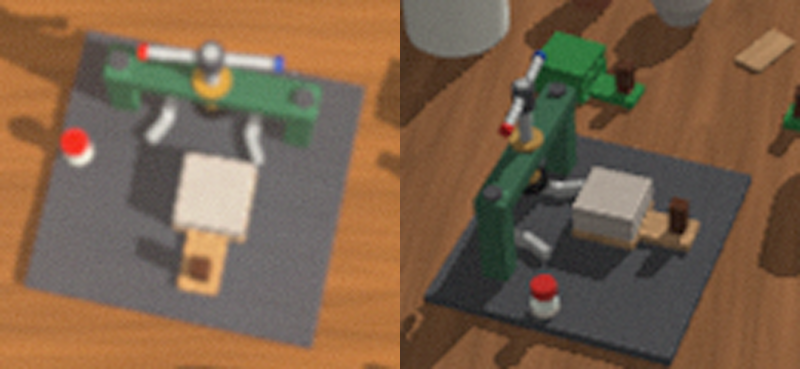

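The crop shows white plaster slabs on a pale board with a dark grip, in front of the flared rails, so this is the mould. The T-handle's red end is at +y (image left). Next I measure poses.

```bash
cat > h.py <<'E'
import numpy as np,cv2
def proj(c,P):
    M=np.linalg.inv(c["cam_to_world"]);q=np.asarray(P,float)@M[:3,:3].T+M[:3,3]
    return np.stack([c["cx"]+c["fx"]*q[...,0]/-q[...,2],c["cy"]+c["fy"]*-q[...,1]/-q[...,2]],-1)
def cloud(c):
    z=c["range_z"].astype(float);v,u=np.mgrid[:z.shape[0],:z.shape[1]]
    p=np.stack([(u-c["cx"])/c["fx"]*z,-(v-c["cy"])/c["fy"]*z,-z],-1)
    return p@c["cam_to_world"][:3,:3].T+c["cam_to_world"][:3,3]
def plane(c,uv,h):
    uv=np.atleast_2d(np.asarray(uv,float));d=np.stack([(uv[:,0]-c["cx"])/c["fx"],-(uv[:,1]-c["cy"])/c["fy"],-np.ones(len(uv))],-1)
    R=c["cam_to_world"];d=d@R[:3,:3].T;o=R[:3,3];return o+d*((h-o[2])/d[:,2])[:,None]
def tri(c1,uv1,c2,uv2):
    A=[];b=[]
    for c,uv in((c1,uv1),(c2,uv2)):
        d=plane(c,uv,0)[0]-c["cam_to_world"][:3,3];d/=np.linalg.norm(d);Q=np.eye(3)-np.outer(d,d);A.append(Q);b.append(Q@c["cam_to_world"][:3,3])
    x=np.linalg.lstsq(np.vstack(A),np.hstack(b),rcond=None)[0]
    return x
def masks(c):
    hsv=cv2.cvtColor(c["color"],cv2.COLOR_BGR2HSV);return hsv
E
python3 - <<'E'
from h import *
for n in("top","side"):
    c=dict(np.load(n+"0.npz"));P=cloud(c);hsv=masks(c)
    H,S,V=hsv[...,0],hsv[...,1],hsv[...,2]
    z=P[...,2]
    # table plane check
    print(n,"hist",[ (k,int(((z>k-1)&(z<=k+1)).sum())) for k in(-4,-2,0,2,4)])
    bed=(S<70)&(V<140)&(V>30)
    m=np.zeros_like(bed);
    if n=="top": m[105:215,195:312]=1
    else: m[180:262,178:288]=1
    bm=(bed&m).astype(np.uint8);bm=cv2.morphologyEx(bm,cv2.MORPH_CLOSE,np.ones((3,3)))
    cs,_=cv2.findContours(bm,0,1);k=max(cs,key=cv2.contourArea);hull=cv2.convexHull(k)[:,0].astype(float)
    W=plane(c,hull,15)[:,:2].astype(np.float32);print("bed",cv2.minAreaRect(W),"bedz",np.median(z[(bm>0)&(z<30)]))
    wh=(S<60)&(V>130)&m&(z>40)&(z<90); wh=cv2.morphologyEx(wh.astype(np.uint8),cv2.MORPH_OPEN,np.ones((3,3)))
    Q=P[wh>0];print("mouldz",np.percentile(Q[:,2],[5,50,95]),len(Q))
    T=Q[abs(Q[:,2]-np.median(Q[:,2]))<6 ]
    nn,l,st,ce=cv2.connectedComponentsWithStats(wh);i=1+np.argmax(st[1:,4]);print(st[i],ce[i])
    hull=cv2.convexHull(np.argwhere(l==i)[:,::-1].astype(np.int32))[:,0]
    print("mould top",cv2.minAreaRect(plane(c,hull,65)[:,:2].astype(np.float32)))
    for nm,mm in(("red",((H<6)|(H>174))&(S>170)&(V>120)),("blue",(H>105)&(H<130)&(S>130)&(V>80))):
        mm=(mm).astype(np.uint8);nn,l,st,ce=cv2.connectedComponentsWithStats(mm)
        for i in range(1,nn):
            if st[i,4]>2 and 100<ce[i][1]<260 and 170<ce[i][0]<310: print(nm,st[i,4],ce[i],np.nanmedian(P[l==i],0))
E
```

```text
top hist [(-4, 9351), (-2, 18166), (0, 25706), (2, 25013), (4, 17573)]
bed ((566.3001708984375, 46.715911865234375), (328.08782958984375, 311.7734069824219), 79.2116470336914) bedz 15.851189980378422
mouldz [58.48006577 65.41265818 70.71153254] 538
[246 150  27  26 538] [259.0204461  162.64498141]
mould top ((543.510498046875, 26.257686614990234), (77.6631088256836, 82.68602752685547), 80.13371276855469)
red 9 [235.55555556 116.22222222] [651.08398241  98.51583531 222.68751503]
red 53 [213.37735849 145.62264151] [599.3990097  183.76280901  60.86450152]
blue 3 [280. 121.] [639.63958297 -36.89594315 221.58966975]
side hist [(-4, 9370), (-2, 13444), (0, 14123), (2, 10372), (4, 5569)]
bed ((566.6656494140625, 55.365234375), (337.78179931640625, 309.9927062988281), 79.08592987060547) bedz 13.890726632172687
mouldz [55.03630908 63.69098685 69.05551536] 298
[227 200  24  17 298] [239.12751678 207.75838926]
mould top ((545.24951171875, 29.95891761779785), (77.43718719482422, 82.87334442138672), 81.93518829345703)
red 5 [204.6 186. ] [651.69359123 101.23784999 219.29359093]
red 39 [216.17948718 237.23076923] [602.8298761  186.63822787  58.28268284]
blue 4 [215.25 162.25] [642.55978351 -35.88847576 219.00569982]
```

```bash
python3 - <<'E'
from h import *
C={n:dict(np.load(n+"0.npz")) for n in("top","side")}
for n,c in C.items():
    P=cloud(c);hsv=masks(c);H,S,V=[hsv[...,i].astype(int) for i in range(3)];z=P[...,2]
    bed=(S<70)&(V<140)&(V>30);m=np.zeros_like(bed)
    if n=="top": m[105:215,195:312]=1
    else: m[180:262,178:288]=1
    bm=cv2.morphologyEx((bed&m).astype(np.uint8),cv2.MORPH_CLOSE,np.ones((3,3)))
    cs,_=cv2.findContours(bm,0,cv2.CHAIN_APPROX_NONE);k=max(cs,key=cv2.contourArea)[:,0]
    W=plane(c,k,15)[:,:2]
    yaw=np.deg2rad(-10.9);o=np.array([649.8,30.7])
    for it in range(4):
        R=np.array([[np.cos(yaw),-np.sin(yaw)],[np.sin(yaw),np.cos(yaw)]]);L=(W-o)@R
        res={}
        for nm,ax,val in(("front",0,-240),("back",0,70),("left",1,165),("right",1,-165)):
            s=(abs(L[:,ax]-val)<9)&(L[:,1-ax]>(-140 if ax else -0) -150*(1-ax)+ (0 if ax==0 else -90))
            lo,hi=((-150,150) if ax==0 else (-225,55)); s=(abs(L[:,ax]-val)<9)&(L[:,1-ax]>lo)&(L[:,1-ax]<hi)
            if s.sum()>15:
                p=np.polyfit(L[s,1-ax],L[s,ax]-val,1);res[nm]=(p[0],np.median(L[s,ax]-val),s.sum())
        d=[]
        w=[]
        for nm,(sl,me,cnt) in res.items():
            d.append(-sl if nm in("front","back") else sl);w.append(cnt)
        dx=np.mean([res[q][1] for q in("front","back") if q in res]or[0]);dy=np.mean([res[q][1] for q in("left","right") if q in res]or[0])
        o=o+R@[dx,dy];yaw+=np.average(d,weights=w) if it<3 else 0
    print(n,o,yaw,{k:np.round(v,3).tolist() for k,v in res.items()})
    g=(H>60)&(H<90)&(S>60)&m&(z>132)&(z<150)
    Q=P[g];print("crosshead pts",len(Q),cv2.minAreaRect(Q[:,:2].astype(np.float32)))
    # brass nut
    b=(H>12)&(H<28)&(S>110)&m&(z>130)&(z<165);print("nut",b.sum(),P[b].mean(0) if b.any() else 0)
t,s=C["top"],C["side"]
for nm,a,b in(("red",(235.56,116.22),(204.6,186)),("blue",(280,121),(215.25,162.25))):
    print(nm,plane(t,a,215)[0],plane(s,b,215)[0],tri(t,a,s,b))
# crosshead-level mould/grip dark: mould faces
E
```

```text
top [646.89375367  30.63350273] -0.19167895696708312 {'front': [-0.002, 3.766, 85.0], 'back': [-0.001, -3.769, 71.0], 'left': [-0.009, -3.198, 69.0], 'right': [0.005, 3.235, 77.0]}
crosshead pts 465 ((646.0242309570312, 29.889602661132812), (225.36285400390625, 39.96845626831055), 79.94197845458984)
nut 82 [641.53280494  31.58810685 145.49663273]
side [650.01644359  39.91945074] -0.18792980616974278 {'front': [0.002, 1.981, 55.0], 'back': [0.003, -1.981, 25.0], 'left': [-0.002, 0.919, 73.0], 'right': [0.006, -0.919, 55.0]}
crosshead pts 227 ((651.4445190429688, 52.49897003173828), (195.3871307373047, 35.940452575683594), 78.36500549316406)
nut 64 [658.06877005  51.48434024 143.00948344]
red [653.43387753 100.1655837  215.        ] [654.67639149  95.57284331 215.        ] [652.87581834  99.89985049 218.62854377]
blue [640.92892878 -37.07103676 215.        ] [644.37202716 -41.57453982 215.        ] [641.6852203  -37.03284771 218.07900867]
```

```bash
python3 - <<'E'
from h import *
from scipy.spatial.transform import Rotation as R
C={n:dict(np.load(n+"0.npz")) for n in("top","side")}
for n,c in C.items():
    P=cloud(c);hsv=masks(c);H,S,V=[hsv[...,i].astype(int) for i in range(3)];z=P[...,2]
    ex=proj(c,np.array([460,41,72.]));print(n,"expected",ex)
    u,v=np.round(ex).astype(int);m=np.zeros(V.shape,bool);m[v-9:v+9,u-9:u+9]=1
    g=m&(V<120)&(H<16)&(S>80)&(z>45)
    print(g.sum(),np.argwhere(g).mean(0)[::-1],np.median(P[g],0)); 
    t=m&(V<120)&(H<16)&(S>80)&(z>62);print(t.sum(),P[t].mean(0), plane(c,np.argwhere(t).mean(0)[::-1],72))
from rig import ctrl
s=ctrl.sense();q=s["ee_rot"];print(s["time_s"],R.from_quat([q[1],q[2],q[3],q[0]]).as_matrix().round(3))
E
```

```text
top expected [253.90682632 186.41552648]
10 [253.5 188.2] [453.34201192  42.33282981  72.2971728 ]
9 [454.6902607   42.78022302  71.46418568] [[454.60177658  42.76490568  72.        ]]
side expected [261.23208251 210.41369449]
49 [260.04081633 213.18367347] [463.13387933  48.94314711  64.55841261]
28 [463.96144904  44.82591528  68.93016091] [[463.57865021  48.01562458  72.        ]]
0.1 [[-0.904  0.428 -0.001]
 [ 0.428  0.904 -0.001]
 [ 0.    -0.001 -1.   ]]
```

>>> {"api": "carry_out", "payload": {"plan": [[85, [-10, -7.3, 1], [0, 0, 0]], [85, [-15, -11, 3], [0, 0, 0]], [85, [-20.5, -15, 5], [0, 0, 0]], [85, [-20.5, -15, 5], [0, 0, 0]], [85, [-20.5, -15, 5], [0, 0, 0]], [85, [-20.5, -15, 5], [0, 0, 0]], [85, [-20.5, -15, 5], [0, 0, 0]], [85, [-20.5, -15, 5], [0, 0, 0]], [85, [-20.5, -15, 5], [0, 0, 0]], [85, [-20.5, -15, 5], [0, 0, 0]], [85, [-20.5, -15, 5], [0, 0, 0]], [85, [-20.5, -15, 5], [0, 0, 0]], [85, [-20.5, -15, 5], [0, 0, 0]], [85, [-20.5, -15, 5], [0, 0, 0]], [85, [-20.5, -15, 5], [0, 0, 0]], [85, [-20.5, -15, 5], [0, 0, 0]], [85, [-20.5, -15, 5], [0, 0, 0]], [85, [-20.5, -15, 5], [0, 0, 0]], [85, [-20.5, -15, 5], [0, 0, 0]], [85, [-20.5, -15, 5], [0, 0, 0]]]}}

```text
time_s: 1.77
eef_pos: [457.4, 43.3, 136.9]
ee_rot: [-0.0, 0.22, 0.976, -0.0]
force: [0.6, -0.1, -0.4]
grip_width: 0.998
```

```bash
cat >> h.py <<'E'
from scipy.spatial.transform import Rotation as Ro
def st(): 
    from rig import ctrl
    s=ctrl.sense();q=s["ee_rot"];M=Ro.from_quat([q[1],q[2],q[3],q[0]]).as_matrix()
    print("t",round(s["time_s"],2),"p",s["eef_pos"].round(1),"yang",round(np.degrees(np.arctan2(M[1,1],M[0,1])),2),"tilt",M[:2,2].round(4),"F",s["force"].round(1),"T",s["wrist_torque"].round(3),"g",round(s["grip_width"]*85.4,1),"j6",s["joints"].round(2)[[0,5]])
    return s,M
def need(t,yang=None):
    s,M=st();d=M.T@(np.array(t,float)-s["eef_pos"]);print("tool shift",d.round(1),"az units",None if yang is None else round(-(yang-np.degrees(np.arctan2(M[1,1],M[0,1])))/6,2));return d
E
python3 -c "
from h import *
need([459,42,130],80.3)"
```

```text
t 1.77 p [457.4  43.3 136.9] yang 64.61 tilt [-0.0004 -0.0001] F [ 0.6 -0.1 -0.4] T [ 0.054 -0.032 -0.007] g 85.2 j6 [-0.16 -1.29]
tool shift [-2.  -0.5  6.9] az units -2.61
```

>>> {"api": "carry_out", "payload": {"plan": [[85, [-1.0, 0, 0], [0, 0, -0.87]], [85, [-1.0, -0.3, 0], [0, 0, -0.87]], [85, [0, 0, 5], [0, 0, -0.87]], [85, [0, 0, 10], [0, 0, 0]], [85, [0, 0, 15], [0, 0, 0]], [85, [0, 0, 15], [0, 0, 0]], [85, [0, 0, 15], [0, 0, 0]], [85, [0, 0, 15], [0, 0, 0]], [85, [0, 0, 12], [0, 0, 0]], [85, [0, 0, 9], [0, 0, 0]], [85, [0, 0, 5], [0, 0, 0]], [85, [0, 0, 0], [0, 0, 0]], [85, [0, 0, 0], [0, 0, 0]]]}}

```text
time_s: 2.85
eef_pos: [459.3, 43.8, 36.6]
ee_rot: [0.0, 0.085, 0.996, -0.0]
force: [-0.8, -0.8, -0.5]
grip_width: 0.996
```

```bash
python3 - <<'E'
from h import *
need([459,42,35],80.3)
from rig import ctrl
c=ctrl.capture("side")["color"][170:260,200:320];t=ctrl.capture("top")["color"][140:230,200:320]
cv2.imwrite("pics/g1.png",np.hstack([cv2.resize(c,(400,300),interpolation=2),cv2.resize(t,(400,300),interpolation=2)]))
E
```

```text
t 2.85 p [459.3  43.8  36.6] yang 80.28 tilt [ 0.0003 -0.0001] F [-0.8 -0.8 -0.5] T [-0.041  0.015  0.004] g 85.1 j6 [-0.16 -1.56]
tool shift [-0.  -1.9  1.6] az units -0.0
```

View pics/g1.png

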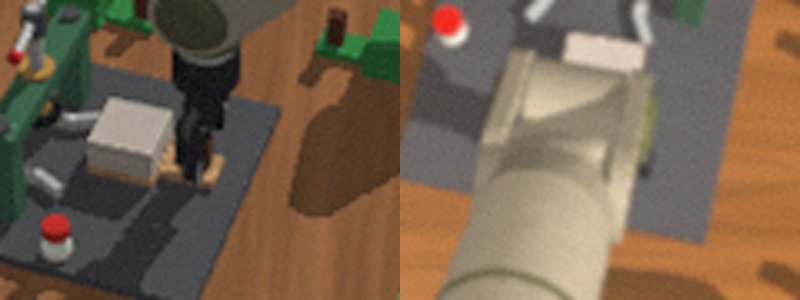

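The side crop shows the fingers straddling the dark grip at about (200,150). I close on it.

>>> {"api": "carry_out", "payload": {"plan": [[85, [2, -1, 1], [0, 0, 0]], [22, [0, 0, 0], [0, 0, 0]], [15, [0, 0, 0], [0, 0, 0]], [15, [0, 0, 0], [0, 0, 0]], [15, [0, 0, 0], [0, 0, 0]], [15, [0, 0, 0], [0, 0, 0]], [15, [0, 0, 0], [0, 0, 0]], [15, [0, 0, 0], [0, 0, 0]], [15, [0, 0, 0], [0, 0, 0]], [15, [0, 0, 0], [0, 0, 0]]], "grip_force": 40}}

```text
time_s: 3.78
eef_pos: [457.1, 43.2, 35.5]
ee_rot: [0.0, 0.085, 0.996, -0.0]
force: [-2.8, -2.3, 6.2]
grip_width: 0.25
```

```bash
python3 - <<'E'
from h import *
s,M=st()
from rig import ctrl
C={"top":ctrl.capture("top"),"side":ctrl.capture("side")}
for n,c in C.items():
    P=cloud(c);hsv=masks(c);H,S,V=[hsv[...,i].astype(int) for i in range(3)];z=P[...,2]
    m=np.zeros(V.shape,bool)
    if n=="top": m[145:180,235:285]=1
    else: m[190:225,220:256]=1
    wh=((S<60)&(V>130)&m&(z>40)&(z<90)).astype(np.uint8);wh=cv2.morphologyEx(wh,cv2.MORPH_OPEN,np.ones((3,3)))
    nn,l,sta,ce=cv2.connectedComponentsWithStats(wh);i=1+np.argmax(sta[1:,4]);
    hull=cv2.convexHull(np.argwhere(l==i)[:,::-1].astype(np.int32))[:,0]
    print(n,cv2.minAreaRect(plane(c,hull,65)[:,:2].astype(np.float32)))
# where the mould is by grip: grip at tcp
for yaw in(-.17,):
    print("mould est",s["eef_pos"][:2]+85*np.array([np.cos(yaw),np.sin(yaw)]))
y=-.19;ex=np.array([np.cos(y),np.sin(y)]);ey=np.array([-np.sin(y),np.cos(y)])
o=np.array([647,31]);d=s["eef_pos"][:2]-o;print("press frame grip",d@ex,d@ey,"M",M.round(3).tolist())
E
```

```text
t 3.78 p [457.1  43.2  35.5] yang 80.27 tilt [ 0.0002 -0.0002] F [-2.8 -2.3  6.2] T [-0.403  0.293 -0.326] g 21.3 j6 [-0.16 -1.56]
top ((567.8438720703125, 22.082290649414062), (77.89738464355469, 33.92143630981445), 80.72938537597656)
side ((544.4512939453125, 29.830453872680664), (78.22465515136719, 84.20262145996094), 80.0604248046875)
mould est [540.89782995  28.83034771]
press frame grip -188.76602277750206 -23.868833000474073 M [[-0.986, 0.169, 0.0], [0.169, 0.986, -0.0], [-0.0, -0.0, -1.0]]
```

>>> {"api": "carry_out", "payload": {"plan": [[15, [0, 2, 0], [0, 0, 0.1]], [15, [0, 4, 0], [0, 0, 0.1]], [15, [0, 5, 0], [0, 0, 0]], [15, [0, 5, 0], [0, 0, 0]], [15, [0, 5, 0], [0, 0, 0]], [15, [0, 3, 0], [0, 0, 0]], [15, [0, 0, 0], [0, 0, 0]], [15, [-4, 0, 0], [0, 0, 0]], [15, [-6, 0, 0], [0, 0, 0]], [15, [-6, 0, 0], [0, 0, 0]], [15, [-6, 0, 0], [0, 0, 0]], [15, [-6, 0, 0], [0, 0, 0]], [15, [-4, 0, 0], [0, 0, 0]], [15, [0, 0, 0], [0, 0, 0]], [15, [0, 0, 0], [0, 0, 0]]]}}

```text
time_s: 5.13
eef_pos: [492.2, 61.3, 35.5]
ee_rot: [-0.001, 0.095, 0.996, 0.0]
force: [-6.3, 1.6, 10.4]
grip_width: 0.253
```

```bash
cat >> h.py <<'E'
def press(p,o=(647,31),y=-.19):
    ex=np.array([np.cos(y),np.sin(y)]);ey=np.array([-np.sin(y),np.cos(y)]);d=np.asarray(p)[:2]-np.array(o);return np.array([d@ex,d@ey])
E
python3 - <<'E'
from h import *
s,M=st();print(press(s["eef_pos"]))
from rig import ctrl
a=ctrl.capture("side")["color"][170:260,180:300];t=ctrl.capture("top")["color"][100:190,200:320]
cv2.imwrite("pics/g2.png",np.hstack([cv2.resize(a,(400,300),interpolation=2),cv2.resize(t,(400,300),interpolation=2)]))
E
```

```text
t 5.13 p [492.2  61.3  35.5] yang 79.14 tilt [-0.0019  0.0006] F [-6.3  1.6 10.4] T [0.098 0.758 0.06 ] g 21.6 j6 [-0.11 -1.49]
[-157.75691414    0.47457304]
```

View pics/g2.png

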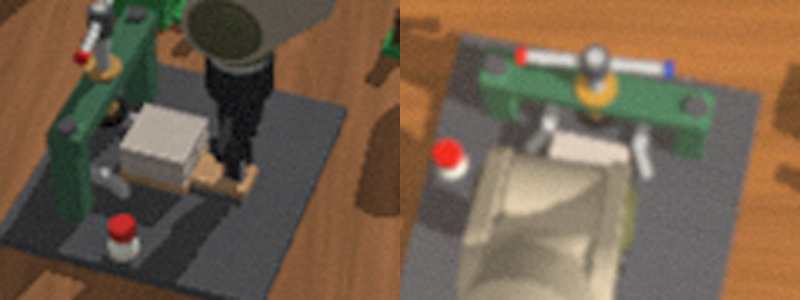

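The mould, gripped, is at the mouth of the rails (top crop, mould at 549–630 and rails at about 535–655). I check its centring numerically.

```bash
python3 - <<'E'
from h import *
from rig import ctrl
c=ctrl.capture("top");im=c["color"].copy()
y=-.19;ex=np.array([np.cos(y),np.sin(y)]);ey=np.array([-np.sin(y),np.cos(y)])
W=lambda x,yy,z:np.r_[np.array([647,31])+x*ex+yy*ey,z]
S=6
big=cv2.resize(im[105:185,210:310],None,fx=S,fy=S,interpolation=cv2.INTER_CUBIC)
def d(p,col):
    u=proj(c,np.array(p));q=((u-[210,105]+.5)*S).astype(int);cv2.circle(big,tuple(int(v) for v in q),3,col,-1)
for s in(1,-1):
    for x in(-20,40):d(W(x,43*s,31),(0,255,255))
    d(W(-47,60*s,31),(0,255,255));d(W(-32.7,40*s,65),(255,0,255));d(W(-112,40*s,65),(255,0,255))
    d(W(-20,115*s,140),(0,0,255));d(W(20,115*s,140),(0,0,255))
    d(W(-32.7-0,0,65),(255,0,255))
cv2.imwrite("pics/g3.png",big)
E
```

```text
(no output)
```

View pics/g3.png

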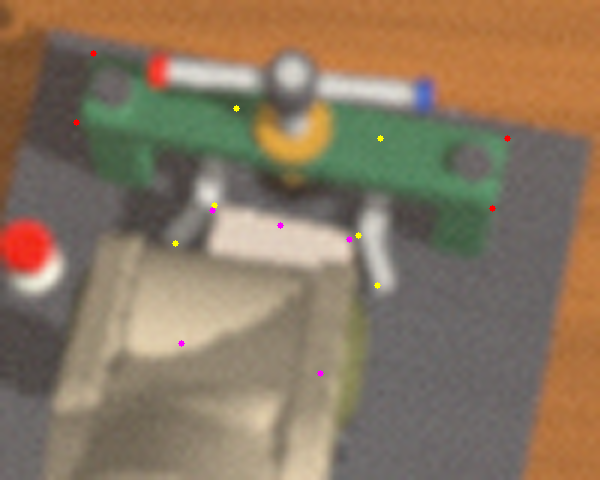

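>>> {"api": "carry_out", "payload": {"plan": [[15, [-3, -0.5, 0], [0, 0, 0]], [15, [-5, -0.5, 0], [0, 0, 0]], [15, [-5, 0, 0], [0, 0, 0]], [15, [-5, 0, 0], [0, 0, 0]], [15, [-5, 0, 0], [0, 0, 0]], [15, [-5, 0, 0], [0, 0, 0]], [15, [-4, 0, 0], [0, 0, 0]], [15, [-3, 0, 0], [0, 0, 0]], [15, [0, 0, 0], [0, 0, 0]]]}}

```text
time_s: 6.03
eef_pos: [526.1, 53.7, 35.5]
ee_rot: [-0.002, 0.095, 0.996, 0.0]
force: [-9.0, 1.8, 10.2]
grip_width: 0.246
```

```bash
python3 -c "
from h import *
s,M=st();print(press(s['eef_pos']))"
```

```text
t 6.03 p [526.1  53.7  35.5] yang 79.14 tilt [-0.003   0.0008] F [-9.   1.8 10.2] T [ 0.081  1.005 -0.026] g 21.0 j6 [-0.12 -1.5 ]
[-122.99367052   -0.49947087]
```

>>> {"api": "carry_out", "payload": {"plan": [[15, [-4, 0, 0], [0, 0, 0]], [15, [-5, 0, 0], [0, 0, 0]], [15, [-5, 0, 0], [0, 0, 0]], [15, [-5, 0, 0], [0, 0, 0]], [15, [-4, 0, 0], [0, 0, 0]], [15, [-3, 0, 0], [0, 0, 0]], [15, [-2, 0, 0], [0, 0, 0]], [15, [-2, 0, 0], [0, 0, 0]], [15, [0, 0, 0], [0, 0, 0]]]}}

```text
time_s: 6.78
eef_pos: [555.4, 48.1, 35.5]
ee_rot: [-0.002, 0.095, 0.996, 0.0]
force: [-8.9, 1.7, 10.8]
grip_width: 0.255
```

```bash
python3 -c "
from h import *
s,M=st();print(press(s['eef_pos']))"
```

```text
t 6.78 p [555.4  48.1  35.5] yang 79.14 tilt [-0.0033  0.0008] F [-8.9  1.7 10.8] T [0.077 1.159 0.024] g 21.8 j6 [-0.12 -1.51]
[-93.20208555  -0.48115638]
```

>>> {"api": "carry_out", "payload": {"plan": [[15, [-2, 0, 0], [0, 0, 0]], [15, [-2, 0, 0], [0, 0, 0]], [15, [-1, 0, 0], [0, 0, 0]], [15, [0, 0, 0], [0, 0, 0]]]}}

```text
time_s: 7.12
eef_pos: [559.1, 47.4, 35.5]
ee_rot: [-0.003, 0.095, 0.996, 0.0]
force: [-17.6, 3.0, 15.9]
grip_width: 0.251
```

>>> {"api": "carry_out", "payload": {"plan": [[15, [-1, 0, 0], [0, 0, 0]], [15, [-1, 0, 0], [0, 0, 0]], [15, [0, 0, 0], [0, 0, 0]]]}}

```text
time_s: 7.37
eef_pos: [559.2, 47.4, 35.4]
ee_rot: [-0.006, 0.095, 0.995, 0.0]
force: [-26.6, 3.1, 23.1]
grip_width: 0.251
```

>>> {"api": "carry_out", "payload": {"plan": [[15, [-1, 0, 0], [0, 0, 0]], [15, [-1, 0, 0], [0, 0, 0]], [15, [0, 0, 0], [0, 0, 0]]]}}

```text
time_s: 7.62
eef_pos: [559.5, 47.3, 35.3]
ee_rot: [-0.008, 0.095, 0.995, 0.0]
force: [-34.7, 3.3, 29.9]
grip_width: 0.249
```

>>> {"api": "carry_out", "payload": {"plan": [[15, [2.5, 0, 0], [0, 0, 0]], [40, [0, 0, 0], [0, 0, 0]], [60, [0, 0, 0], [0, 0, 0]], [60, [0, 0, 0], [0, 0, 0]], [60, [0, 0, 0], [0, 0, 0]], [60, [0, 0, 0], [0, 0, 0]], [60, [0, 0, -6], [0, 0, 0]], [60, [0, 0, -14], [0, 0, 0]], [60, [0, 0, -20], [0, 0, 0]], [60, [5, 0, -20], [0, 0, 0]], [60, [10, 0, -20], [0, 0, 0]], [60, [20, 0, -20], [0, 0, 0]], [60, [20, 0, -20], [0, 0, 0]], [60, [20, 0, -20], [0, 0, 0]], [60, [20, 0, -20], [0, 0, 0]], [60, [20, 0, -20], [0, 0, 0]], [60, [20, 0, -20], [0, 0, 0]], [60, [10, 0, -10], [0, 0, 0]], [60, [0, 0, 0], [0, 0, 0]]]}}

```text
time_s: 9.2
eef_pos: [420.1, 74.2, 248.0]
ee_rot: [0.002, 0.095, 0.996, 0.0]
force: [0.7, -0.5, 0.7]
grip_width: 0.704
```

```bash
python3 - <<'E'
from h import *
s,M=st();print(press(s["eef_pos"]),s["joints"].round(2))
from rig import ctrl
C={"top":ctrl.capture("top"),"side":ctrl.capture("side")}
y=-.19;ex=np.array([np.cos(y),np.sin(y)]);ey=np.array([-np.sin(y),np.cos(y)])
W=lambda x,yy,z:np.r_[np.array([647,31])+x*ex+yy*ey,z]
out=[]
for n,(r0,c0,S) in(("top",(100,205,4)),("side",(170,180,4))):
    c=C[n];np.savez(n+"1.npz",**c)
    big=cv2.resize(c["color"][r0:r0+90,c0:c0+100],None,fx=S,fy=S,interpolation=cv2.INTER_CUBIC)
    for p,col in [(W(-40,k,65),(255,0,255)) for k in(-40,40)]+[(W(40,40,65),(255,0,255))]+[(W(-20,43*k,31),(0,255,255)) for k in(1,-1)]+[(W(-74,11,72),(0,255,0)),(W(-96,11,72),(0,255,0))]:
        u=(proj(c,p)-[c0,r0]+.5)*S;cv2.circle(big,tuple(int(v) for v in u),2,col,-1)
    out.append(big)
cv2.imwrite("pics/g4.png",np.hstack(out))
E
```

```text
t 9.2 p [420.1  74.2 248. ] yang 79.13 tilt [ 0.0049 -0.0004] F [ 0.7 -0.5  0.7] T [ 0.001 -0.014 -0.051] g 60.1 j6 [-0.1  -1.48]
[-230.95590769   -0.45546503] [-0.1   0.08  1.74  0.    1.32 -1.48]
```

View pics/g4.png

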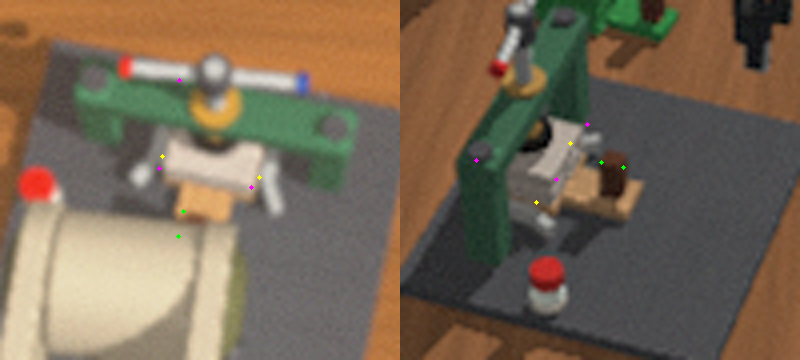

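The mould was stopped hard by the back stop: force rose to 35 N with no further travel and no side force. In the picture it sits under the crosshead. Next is the handle, blue end first.

```bash
python3 - <<'E'
from h import *
need([642.8,-18.3,248],-5)
C={n:dict(np.load(n+"1.npz")) for n in("top","side")}
for n,c in C.items():
    hsv=masks(c);H,S,V=[hsv[...,i] for i in range(3)]
    for nm,mm in(("red",((H<6)|(H>174))&(S>150)&(V>110)),("blue",(H>100)&(H<130)&(S>110)&(V>70))):
        nn,l,st_,ce=cv2.connectedComponentsWithStats(mm.astype(np.uint8))
        for i in range(1,nn):
            if st_[i,4]>2 and 100<ce[i][1]<200 and 190<ce[i][0]<300: print(n,nm,st_[i,4],ce[i].round(2),plane(c,ce[i],215)[0].round(1))
E
```

```text
t 9.3 p [420.8  73.7 245.4] yang 79.09 tilt [ 0.001  -0.0001] F [-0.1 -0.8 -0.6] T [-0.028 -0.042 -0.016] g 59.7 j6 [-0.1  -1.48]
tool shift [-235.4  -48.4   -2.4] az units 14.02
top red 11 [235.82 115.91] [654.5  99.4 215. ]
top red 59 [213.29 145.61] [558.4 165.  215. ]
top blue 4 [280.  120.5] [642.5 -37.  215. ]
side red 8 [204. 186.] [656.7  95.9 215. ]
side blue 5 [215.2 162. ] [644.9 -43.  215. ]
```

>>> {"api": "carry_out", "payload": {"plan": [[60, [-8, -1.6, 0], [0, 0, 0]], [60, [-16, -3.4, 0], [0, 0, 0]], [60, [-20, -4.1, 0], [0, 0, 0]], [60, [-20, -4.1, 0], [0, 0, 0]], [60, [-20, -4.1, 0], [0, 0, 0]], [60, [-20, -4.1, 0], [0, 0, 0]], [60, [-20, -4.1, 0], [0, 0, 0]], [60, [-20, -4.1, 0], [0, 0, 0]], [60, [-20, -4.1, 0], [0, 0, 0]], [60, [-20, -4.1, 0], [0, 0, 0]], [60, [-20, -4.1, 0], [0, 0, 0]], [60, [-20, -4.1, 0], [0, 0, 0]], [60, [-11, -2.6, 0], [0, 0, 0]], [60, [0, 0, 0], [0, 0, 1.1]], [60, [0, 0, 0], [0, 0, 1.1]], [60, [0, 0, 0], [0, 0, 1.1]], [60, [0, 0, 0], [0, 0, 1.1]], [60, [0, 0, 0], [0, 0, 1.1]], [60, [0, 0, 0], [0, 0, 1.1]], [60, [0, 0, 0], [0, 0, 1.1]]]}}

```text
time_s: 10.97
eef_pos: [642.8, -19.1, 243.1]
ee_rot: [-0.001, 0.481, 0.877, -0.0]
force: [0.1, -0.1, -0.7]
grip_width: 0.699
```

>>> {"api": "carry_out", "payload": {"plan": [[60, [0, 0, 0], [0, 0, 1.1]], [60, [0, 0, 0], [0, 0, 1.1]], [60, [0, 0, 0], [0, 0, 1.1]], [60, [0, 0, 0], [0, 0, 1.1]], [60, [0, 0, 0], [0, 0, 1.1]], [60, [0, 0, 0], [0, 0, 0.8]], [60, [0, 0, 0], [0, 0, 0]]]}}

```text
time_s: 11.55
eef_pos: [642.7, -19.0, 243.2]
ee_rot: [-0.001, 0.738, 0.675, -0.001]
force: [0.6, 0.4, 0.7]
grip_width: 0.703
```

```bash
python3 - <<'E'
from h import *
need([643.6,-18.8,197],-5)
E
```

```text
t 11.55 p [642.7 -19.  243.2] yang -5.1 tilt [-0.0023  0.0005] F [0.6 0.4 0.7] T [0.003 0.047 0.   ] g 60.0 j6 [-0.21 -0.12]
tool shift [ 0.3  1.  46.2] az units -0.02
```

>>> {"api": "carry_out", "payload": {"plan": [[60, [0, 1, 4], [0, 0, 0]], [60, [0, 0, 8], [0, 0, 0]], [60, [0, 0, 10], [0, 0, 0]], [60, [0, 0, 10], [0, 0, 0]], [60, [0, 0, 9], [0, 0, 0]], [60, [0, 0, 5], [0, 0, 0]], [60, [0, 0, 2], [0, 0, 0]], [60, [0, 0, 0], [0, 0, 0]]], "grip_force": 30}}

```text
time_s: 12.22
eef_pos: [643.0, -18.4, 196.8]
ee_rot: [-0.0, 0.737, 0.676, -0.0]
force: [-0.4, -0.6, -0.1]
grip_width: 0.704
```

```bash
python3 - <<'E'
from h import *
s,M=st()
from rig import ctrl
c=ctrl.capture("side")["color"][130:220,170:290];t=ctrl.capture("top")["color"][80:170,200:320]
cv2.imwrite("pics/g5.png",np.hstack([cv2.resize(c,(400,300),interpolation=2),cv2.resize(t,(400,300),interpolation=2)]))
E
```

```text
t 12.22 p [643.  -18.4 196.8] yang -4.9 tilt [-0.0008  0.0001] F [-0.4 -0.6 -0.1] T [0.021 0.003 0.031] g 60.1 j6 [-0.21 -0.12]
```

View pics/g5.png

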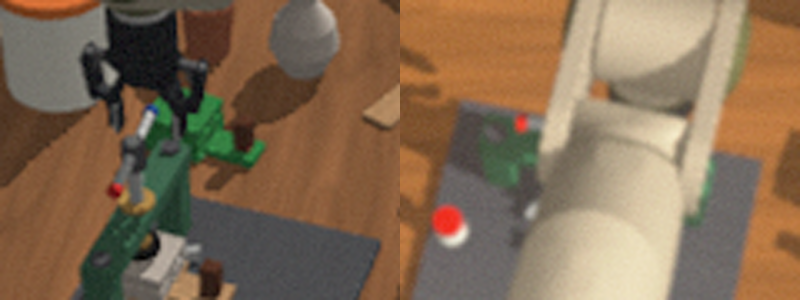

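The side crop shows the fingers on both sides of the blue end at (150,110). I close on it and start turning.

>>> {"api": "carry_out", "payload": {"plan": [[30, [0, 0, 1], [0, 0, 0]], [5, [0, 0, 0], [0, 0, 0]], [5, [0, 0, 0], [0, 0, 0]], [5, [0, 0, 0], [0, 0, 0]], [5, [0, 0, 0], [0, 0, 0]], [5, [0, 0, 0], [0, 0, 0]], [5, [0, 0, 0], [0, 0, 0]], [5, [0, 0, 0], [0, 0, 0]], [5, [0, 0, 0], [0, 0, 0]]]}}

```text
time_s: 13.07
eef_pos: [643.5, -18.7, 196.6]
ee_rot: [0.001, 0.737, 0.676, 0.0]
force: [4.7, -1.9, 0.7]
grip_width: 0.128
```

```bash
cat >> h.py <<'E'
def tq(ax=(648,31)):
    s,M=st();r=(s["eef_pos"][:2]-np.array(ax))/1000;F=s["force"];T=s["wrist_torque"]
    rf=r[0]*F[1]-r[1]*F[0]
    print("r",(1000*np.hypot(*r)).round(1),"posang",np.degrees(np.arctan2(r[1],r[0])).round(1),"rxF",rf.round(3),"Tz",T[2].round(3),"sum(ccw+)",(rf+T[2]).round(3));return s
E
python3 -c "
from h import *
tq()"
```

```text
t 13.07 p [643.5 -18.7 196.6] yang -4.93 tilt [ 0.0014 -0.0003] F [ 4.7 -1.9  0.7] T [-0.185 -0.769 -0.322] g 11.0 j6 [-0.21 -0.12]
r 49.9 posang -95.2 rxF 0.244 Tz -0.322 sum(ccw+) -0.078
```

>>> {"api": "carry_out", "payload": {"plan": [[5, [0.07, -2.62, 0.13], [0, 0, 0.5]], [5, [0.07, -2.62, 0.13], [0, 0, 0.5]], [5, [0.27, -5.23, 0.27], [0, 0, 1]], [5, [0.27, -5.23, 0.27], [0, 0, 1]], [5, [0.27, -5.23, 0.27], [0, 0, 1]], [5, [0.07, -2.62, 0.13], [0, 0, 0.5]], [5, [0.07, -2.62, 0.13], [0, 0, 0.5]]]}}

```text
time_s: 13.65
eef_pos: [619.9, -9.3, 195.3]
ee_rot: [0.001, 0.887, 0.461, 0.002]
force: [12.4, 0.9, -2.3]
grip_width: 0.128
```

```bash
python3 -c "
from h import *
tq()"
```

```text
t 13.65 p [619.9  -9.3 195.3] yang -35.07 tilt [0.0043 0.0004] F [12.4  0.9 -2.3] T [ 0.113 -1.854 -0.222] g 10.9 j6 [-0.2   0.41]
r 49.1 posang -124.8 rxF 0.476 Tz -0.222 sum(ccw+) 0.254
```

>>> {"api": "carry_out", "payload": {"plan": [[5, [0.07, -2.62, 0.13], [0, 0, 0.5]], [5, [0.27, -5.23, 0.27], [0, 0, 1]], [5, [0.27, -5.23, 0.27], [0, 0, 1]], [5, [0.27, -5.23, 0.27], [0, 0, 1]], [5, [0.27, -5.23, 0.27], [0, 0, 1]], [5, [0.27, -5.23, 0.27], [0, 0, 1]], [5, [0.27, -5.23, 0.27], [0, 0, 1]], [5, [0.07, -2.62, 0.13], [0, 0, 0.5]]]}}

```text
time_s: 14.32
eef_pos: [601.1, 20.1, 193.5]
ee_rot: [0.001, 0.994, 0.111, 0.004]
force: [20.4, -2.8, -5.5]
grip_width: 0.123
```

```bash
python3 -c "
from h import *
tq()"
```

```text
t 14.32 p [601.1  20.1 193.5] yang -77.2 tilt [ 0.0079 -0.0008] F [20.4 -2.8 -5.5] T [-0.319 -2.973 -0.126] g 10.5 j6 [-0.16  1.19]
r 48.2 posang -166.9 rxF 0.355 Tz -0.126 sum(ccw+) 0.229
```

>>> {"api": "carry_out", "payload": {"plan": [[5, [0.07, -2.62, 0.13], [0, 0, 0.5]], [5, [0.27, -5.23, 0.27], [0, 0, 1]], [5, [0.27, -5.23, 0.27], [0, 0, 1]], [5, [0.27, -5.23, 0.27], [0, 0, 1]], [5, [0.27, -5.23, 0.27], [0, 0, 1]], [5, [0.27, -5.23, 0.27], [0, 0, 1]], [5, [0.27, -5.23, 0.27], [0, 0, 1]], [5, [0.07, -2.62, 0.13], [0, 0, 0.5]]]}}

```text
time_s: 14.98
eef_pos: [606.1, 54.1, 191.6]
ee_rot: [0.001, 0.968, -0.252, 0.004]
force: [16.3, -9.2, -3.6]
grip_width: 0.124
```

```bash
python3 -c "
from h import *
tq()"
```

```text
t 14.98 p [606.1  54.1 191.6] yang -119.21 tilt [ 0.0072 -0.0035] F [16.3 -9.2 -3.6] T [-1.425 -2.531  0.241] g 10.6 j6 [-0.1   1.98]
r 47.8 posang 151.1 rxF 0.007 Tz 0.241 sum(ccw+) 0.248
```

>>> {"api": "carry_out", "payload": {"plan": [[5, [1.57, -2.62, 0.13], [0, 0, 0.5]], [5, [0.77, -5.23, 0.27], [0, 0, 1]], [5, [0.27, -5.23, 0.27], [0, 0, 1]], [5, [0.27, -5.23, 0.27], [0, 0, 1]], [5, [0.27, -5.23, 0.27], [0, 0, 1]], [5, [0.07, -2.62, 0.13], [0, 0, 0.5]], [5, [0, 0, 0], [0, 0, 0]]]}}

```text
time_s: 15.57
eef_pos: [624.0, 72.5, 190.2]
ee_rot: [0.0, 0.87, -0.493, 0.001]
force: [6.6, -4.3, -0.4]
grip_width: 0.126
```

```bash
python3 -c "
from h import *
tq((648.5,30.5))"
```

```text
t 15.57 p [624.   72.5 190.2] yang -149.06 tilt [ 0.0017 -0.0017] F [ 6.6 -4.3 -0.4] T [-0.56  -0.94   0.081] g 10.8 j6 [-0.07  2.53]
r 48.7 posang 120.2 rxF -0.173 Tz 0.081 sum(ccw+) -0.093
```

>>> {"api": "carry_out", "payload": {"plan": [[30, [0, 0, 0], [0, 0, 0]], [60, [0, 0, 0], [0, 0, 0]], [60, [0, 0, 0], [0, 0, 0]], [60, [0, 0, -5], [0, 0, 0]], [60, [0, 0, -14], [0, 0, 0]], [60, [0, 0, -15], [0, 0, 0]], [60, [6, 0, -12], [0, 0, 0]], [60, [16, 0, 0], [0, 0, 0]], [60, [22, 0, 0], [0, 0, 0]], [60, [22, 0, 0], [0, 0, 0]], [60, [20, 0, 0], [0, 0, 0]], [60, [10, 0, 0], [0, 0, 0]], [60, [3, 0, 0], [0, 0, -1]], [60, [0, 0, 0], [0, 0, -1.1]], [60, [0, 0, 0], [0, 0, -1.1]], [60, [0, 0, 0], [0, 0, -1.1]], [60, [0, 0, 0], [0, 0, -1.1]], [60, [0, 0, 0], [0, 0, -1.1]], [60, [0, 0, 0], [0, 0, -1.1]], [60, [0, 0, 0], [0, 0, -1.1]]]}}

```text
time_s: 17.23
eef_pos: [674.1, -11.0, 236.1]
ee_rot: [-0.0, 0.998, -0.055, -0.0]
force: [-0.6, -0.5, -0.4]
grip_width: 0.703
```

>>> {"api": "carry_out", "payload": {"plan": [[60, [0, 0, 0], [0, 0, -1.1]], [60, [0, 0, 0], [0, 0, -1.1]], [60, [0, 0, 0], [0, 0, -1.1]], [60, [0, 0, 0], [0, 0, -1.1]], [60, [0, 0, 0], [0, 0, -1.1]], [60, [0, 0, 0], [0, 0, -1.1]], [60, [0, 0, 0], [0, 0, -1.1]], [60, [0, 0, 0], [0, 0, -1.1]], [60, [0, 0, 0], [0, 0, -1.1]], [60, [0, 0, 0], [0, 0, -1.1]], [60, [0, 0, 0], [0, 0, -1.1]], [60, [0, 0, 0], [0, 0, -1.1]], [60, [0, 0, 0], [0, 0, -1.1]], [60, [0, 0, 0], [0, 0, -1.1]], [60, [0, 0, 0], [0, 0, -1.1]], [60, [0, 0, 0], [0, 0, -1.1]], [60, [0, 0, 0], [0, 0, -1.1]], [60, [0, 0, 0], [0, 0, -1.1]], [60, [0, 0, 0], [0, 0, -1.1]], [60, [0, 0, 0], [0, 0, 0]]]}}

```text
time_s: 18.9
eef_pos: [674.1, -11.0, 236.1]
ee_rot: [-0.0, 0.508, 0.861, 0.0]
force: [0.0, 0.0, -1.4]
grip_width: 0.703
```

```bash
python3 - <<'E'
from h import *
need([674.2,-12.4,190.2],30.94)
from rig import ctrl
C={"top":ctrl.capture("top"),"side":ctrl.capture("side")}
for n,c in C.items():
    hsv=masks(c);H,S,V=[hsv[...,i] for i in range(3)]
    for nm,mm in(("red",((H<6)|(H>174))&(S>150)&(V>110)),("blue",(H>100)&(H<130)&(S>110)&(V>70))):
        nn,l,st_,ce=cv2.connectedComponentsWithStats(mm.astype(np.uint8))
        for i in range(1,nn):
            if st_[i,4]>2 and 100<ce[i][1]<200 and 190<ce[i][0]<300: print(n,nm,st_[i,4],ce[i].round(2),plane(c,ce[i],209)[0].round(1))
c=C["side"]["color"][130:220,170:290];t=C["top"]["color"][80:170,200:320]
cv2.imwrite("pics/g6.png",np.hstack([cv2.resize(c,(400,300),interpolation=2),cv2.resize(t,(400,300),interpolation=2)]))
E
```

```text
t 18.9 p [674.1 -11.  236.1] yang 28.95 tilt [-0.0002  0.0002] F [ 0.   0.  -1.4] T [-0.003  0.034 -0.045] g 60.0 j6 [-0.19 -0.7 ]
tool shift [-1.3 -0.6 45.9] az units -0.33
top red 60 [213.48 145.52] [560.3 165.1 209. ]
side red 5 [203.6 164. ] [686.7 -32.4 209. ]
side blue 14 [216.29 187.5 ] [614.3  90.8 209. ]
```

View pics/g6.png

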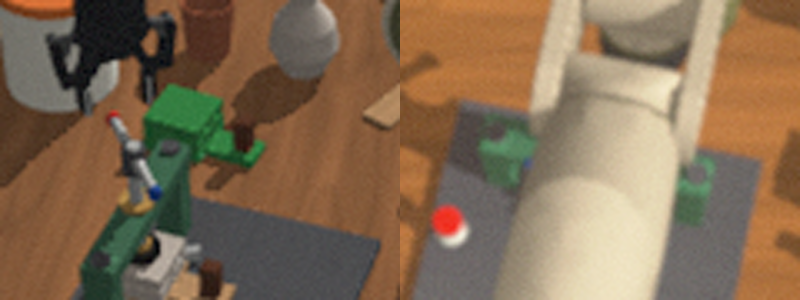

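The side crop shows the handle turned as planned, with the red cap at (112,117) below the fingers. I grasp the red end.

>>> {"api": "carry_out", "payload": {"plan": [[60, [-0.5, -0.5, 4], [0, 0, -0.3]], [60, [0, 0, 8], [0, 0, 0]], [60, [0, 0, 11], [0, 0, 0]], [60, [0, 0, 11], [0, 0, 0]], [60, [0, 0, 8], [0, 0, 0]], [60, [0, 0, 4], [0, 0, 0]], [30, [0, 0, 0], [0, 0, 0]], [5, [0, 0, 0], [0, 0, 0]], [5, [0, 0, 0], [0, 0, 0]], [5, [0, 0, 0], [0, 0, 0]], [5, [0, 0, 0], [0, 0, 0]], [5, [0, 0, 0], [0, 0, 0]], [5, [0, 0, 0], [0, 0, 0]]]}}

```text
time_s: 20.08
eef_pos: [674.5, -12.2, 190.5]
ee_rot: [0.001, 0.496, 0.868, 0.0]
force: [1.2, -0.3, 3.7]
grip_width: 0.125
```

```bash
python3 -c "
from h import *
tq((648.5,30.5))"
```

```text
t 20.08 p [674.5 -12.2 190.5] yang 30.49 tilt [ 0.0014 -0.0002] F [ 1.2 -0.3  3.7] T [ 0.026 -0.139  0.001] g 10.7 j6 [-0.19 -0.72]
r 50.0 posang -58.7 rxF 0.042 Tz 0.001 sum(ccw+) 0.043
```

>>> {"api": "carry_out", "payload": {"plan": [[5, [0.07, -2.62, 0.13], [0, 0, 0.5]], [5, [0.27, -5.23, 0.27], [0, 0, 1]], [5, [0.27, -5.23, 0.27], [0, 0, 1]], [5, [0.07, -2.62, 0.13], [0, 0, 0.5]]]}}

```text
time_s: 20.42
eef_pos: [660.0, -17.9, 189.7]
ee_rot: [0.001, 0.628, 0.778, 0.001]
force: [4.1, 1.2, 2.7]
grip_width: 0.12
```

```bash
python3 -c "
from h import *
tq((648.5,30.5))"
```

```text
t 20.42 p [660.  -17.9 189.7] yang 12.18 tilt [0.0026 0.0001] F [4.1 1.2 2.7] T [ 0.16  -0.668 -0.01 ] g 10.2 j6 [-0.2  -0.42]
r 49.8 posang -76.7 rxF 0.21 Tz -0.01 sum(ccw+) 0.2
```

>>> {"api": "carry_out", "payload": {"plan": [[5, [0.07, -2.62, 0.13], [0, 0, 0.5]], [5, [0.27, -5.23, 0.27], [0, 0, 1]], [5, [0.27, -5.23, 0.27], [0, 0, 1]], [5, [0.07, -2.62, 0.13], [0, 0, 0.5]]]}}

```text
time_s: 20.75
eef_pos: [644.5, -18.8, 188.9]
ee_rot: [0.001, 0.742, 0.67, 0.001]
force: [5.9, 1.2, 1.4]
grip_width: 0.129
```

```bash
python3 -c "
from h import *
tq((648.5,30.5))"
```

```text
t 20.75 p [644.5 -18.8 188.9] yang -5.82 tilt [ 0.0031 -0.    ] F [5.9 1.2 1.4] T [ 0.15  -0.771  0.01 ] g 11.0 j6 [-0.21 -0.11]
r 49.5 posang -94.7 rxF 0.287 Tz 0.01 sum(ccw+) 0.296
```

>>> {"api": "carry_out", "payload": {"plan": [[5, [0.07, -2.62, 0.13], [0, 0, 0.5]], [5, [0.27, -5.23, 0.27], [0, 0, 1]], [5, [0.27, -5.23, 0.27], [0, 0, 1]], [5, [0.07, -2.62, 0.13], [0, 0, 0.5]]]}}

```text
time_s: 21.08
eef_pos: [629.5, -14.9, 188.2]
ee_rot: [0.001, 0.838, 0.546, 0.001]
force: [6.5, -0.3, 1.0]
grip_width: 0.129
```

```bash
python3 -c "
from h import *
tq((648.5,30.5))"
```

```text
t 21.08 p [629.5 -14.9 188.2] yang -23.81 tilt [ 0.0038 -0.0003] F [ 6.5 -0.3  1. ] T [ 0.083 -0.992 -0.011] g 11.0 j6 [-0.21  0.21]
r 49.2 posang -112.7 rxF 0.3 Tz -0.011 sum(ccw+) 0.289
```

>>> {"api": "carry_out", "payload": {"plan": [[5, [0.07, -2.62, 0.13], [0, 0, 0.5]], [5, [0.27, -5.23, 0.27], [0, 0, 1]], [5, [0.27, -5.23, 0.27], [0, 0, 1]], [5, [0.07, -2.62, 0.13], [0, 0, 0.5]]]}}

```text
time_s: 21.42
eef_pos: [616.6, -6.6, 187.4]
ee_rot: [0.001, 0.913, 0.408, 0.002]
force: [8.3, -0.6, 0.9]
grip_width: 0.129
```

```bash
python3 -c "
from h import *
tq((648.5,30.5))"
```

```text
t 21.42 p [616.6  -6.6 187.4] yang -41.82 tilt [ 0.0044 -0.0007] F [ 8.3 -0.6  0.9] T [-0.119 -1.143 -0.006] g 11.0 j6 [-0.2   0.53]
r 48.9 posang -130.7 rxF 0.326 Tz -0.006 sum(ccw+) 0.32
```

>>> {"api": "carry_out", "payload": {"plan": [[5, [0.07, -2.62, 0.13], [0, 0, 0.5]], [5, [0.07, -2.62, 0.13], [0, 0, 0.5]]]}}

```text
time_s: 21.58
eef_pos: [613.1, -3.1, 187.1]
ee_rot: [0.001, 0.933, 0.361, 0.002]
force: [7.4, -0.2, 1.2]
grip_width: 0.127
```

```bash
python3 -c "
from h import *
tq((649.2,30.3))"
```

```text
t 21.58 p [613.1  -3.1 187.1] yang -47.66 tilt [ 0.0045 -0.0008] F [ 7.4 -0.2  1.2] T [-0.15  -1.249  0.068] g 10.8 j6 [-0.2   0.64]
r 49.2 posang -137.2 rxF 0.255 Tz 0.068 sum(ccw+) 0.324
```

>>> {"api": "carry_out", "payload": {"plan": [[5, [0.07, -2.62, 0.13], [0, 0, 0.5]], [5, [0.07, -2.62, 0.13], [0, 0, 0.5]]]}}

```text
time_s: 21.75
eef_pos: [609.8, 0.8, 186.9]
ee_rot: [0.001, 0.95, 0.312, 0.002]
force: [8.0, -1.1, -0.1]
grip_width: 0.126
```

```bash
python3 -c "
from h import *
tq((649.2,30.3))"
```

```text
t 21.75 p [609.8   0.8 186.9] yang -53.67 tilt [ 0.0045 -0.001 ] F [ 8.  -1.1 -0.1] T [-0.198 -1.209  0.112] g 10.8 j6 [-0.19  0.75]
r 49.2 posang -143.1 rxF 0.281 Tz 0.112 sum(ccw+) 0.393
```

>>> {"api": "carry_out", "payload": {"plan": [[5, [0.07, -2.62, 0.13], [0, 0, 0.5]], [5, [0.07, -2.62, 0.13], [0, 0, 0.5]]]}}

```text
time_s: 21.92
eef_pos: [607.0, 5.1, 186.6]
ee_rot: [0.001, 0.965, 0.262, 0.002]
force: [8.1, -1.3, 0.3]
grip_width: 0.125
```

```bash
python3 -c "
from h import *
tq((649.2,30.3))"
```

```text
t 21.92 p [607.    5.1 186.6] yang -59.66 tilt [ 0.0047 -0.0012] F [ 8.1 -1.3  0.3] T [-0.308 -1.205  0.108] g 10.7 j6 [-0.18  0.86]
r 49.2 posang -149.1 rxF 0.26 Tz 0.108 sum(ccw+) 0.369
```

>>> {"api": "carry_out", "payload": {"plan": [[5, [0.07, -2.62, 0.13], [0, 0, 0.5]]]}}

```text
time_s: 22.0
eef_pos: [605.7, 7.3, 186.5]
ee_rot: [0.001, 0.972, 0.236, 0.002]
force: [7.8, -1.9, 0.1]
grip_width: 0.128
```

```bash
python3 -c "
from h import *
tq((649.2,30.3))"
```

```text
t 22.0 p [605.7   7.3 186.5] yang -62.67 tilt [ 0.0047 -0.0013] F [ 7.8 -1.9  0.1] T [-0.393 -1.283  0.128] g 11.0 j6 [-0.18  0.91]
r 49.2 posang -152.1 rxF 0.264 Tz 0.128 sum(ccw+) 0.391
```

>>> {"api": "carry_out", "payload": {"plan": [[5, [0.07, -2.62, 0.13], [0, 0, 0.5]]]}}

```text
time_s: 22.08
eef_pos: [604.6, 9.6, 186.4]
ee_rot: [0.001, 0.978, 0.211, 0.002]
force: [7.8, -1.9, 1.0]
grip_width: 0.126
```

```bash
python3 -c "
from h import *
tq((649.2,30.3))"
```

```text
t 22.08 p [604.6   9.6 186.4] yang -65.66 tilt [ 0.0047 -0.0014] F [ 7.8 -1.9  1. ] T [-0.472 -1.23   0.081] g 10.7 j6 [-0.18  0.97]
r 49.2 posang -155.1 rxF 0.247 Tz 0.081 sum(ccw+) 0.327
```

>>> {"api": "carry_out", "payload": {"plan": [[5, [0.07, -2.62, 0.13], [0, 0, 0.5]]]}}

```text
time_s: 22.17
eef_pos: [603.6, 11.9, 186.2]
ee_rot: [0.001, 0.983, 0.185, 0.002]
force: [8.1, -2.9, 0.3]
grip_width: 0.126
```

```bash
python3 -c "
from h import *
tq((649.2,30.3))"
```

```text
t 22.17 p [603.6  11.9 186.2] yang -68.67 tilt [ 0.0047 -0.0015] F [ 8.1 -2.9  0.3] T [-0.472 -1.241  0.121] g 10.7 j6 [-0.17  1.02]
r 49.2 posang -158.0 rxF 0.279 Tz 0.121 sum(ccw+) 0.4
```

```bash
cat > fit.py <<'E'
import numpy as np
D=np.array([ # yang,px,py,Fx,Fy,Tx,Ty,Tz,red?
[-35.07,619.9,-9.3,12.4,.9,.113,-1.854,-.222,0],[-77.2,601.1,20.1,20.4,-2.8,-.319,-2.973,-.126,0],[-119.21,606.1,54.1,16.3,-9.2,-1.425,-2.531,.241,0],
[12.18,660,-17.9,4.1,1.2,.16,-.668,-.01,1],[-5.82,644.5,-18.8,5.9,1.2,.15,-.771,.01,1],[-23.81,629.5,-14.9,6.5,-.3,.083,-.992,-.011,1],[-41.82,616.6,-6.6,8.3,-.6,-.119,-1.143,-.006,1],
[-47.66,613.1,-3.1,7.4,-.2,-.15,-1.249,.068,1],[-53.67,609.8,.8,8,-1.1,-.198,-1.209,.112,1],[-59.66,607,5.1,8.1,-1.3,-.308,-1.205,.108,1],[-62.67,605.7,7.3,7.8,-1.9,-.393,-1.283,.128,1],[-65.66,604.6,9.6,7.8,-1.9,-.472,-1.23,.081,1],[-68.67,603.6,11.9,8.1,-2.9,-.472,-1.241,.121,1]])
try: D=np.vstack([D,np.loadtxt("more.txt",ndmin=2)])
except Exception: pass
if 1:
    yang,px,py,Fx,Fy,Tx,Ty,Tz,red=D.T
    L=(-(Ty*Fx).sum()+(Tx*Fy).sum())/((Fx**2).sum()+(Fy**2).sum());print("L",L,np.std(Fx+Ty/L),np.std(Fy-Tx/L))
    w=.8;fx=(1-w)*Fx+w*(-Ty/L);fy=(1-w)*Fy+w*Tx/L
    a=np.where(red==1,-0.1+np.radians(175.1-yang),-0.1+np.radians(-4.9-yang))
    for ax in((649.2,30.3),(648,31)):
        M=((px-ax[0])*fy-(py-ax[1])*fx)/1000+Tz
        print(np.c_[a,M,(M-.26)/.0025].round(3).tolist())
        s=a>3.3;p=np.polyfit(a[s],M[s],1);print("slope",p,"A0 fixed slope",np.mean(a[s]-(M[s]-.26)/.125),"N now",(np.polyval(p,a[-1])-.26)/.0025)
E
python3 fit.py
```

```text
L 0.1512430481679482 0.5112922030831688 0.5403940893986701
[[0.427, 0.242, -7.293], [1.162, 0.184, -30.354], [1.895, 0.249, -4.418], [2.743, 0.212, -19.374], [3.058, 0.263, 1.328], [3.372, 0.277, 6.986], [3.686, 0.303, 17.112], [3.788, 0.368, 43.271], [3.893, 0.398, 55.114], [3.997, 0.389, 51.667], [4.05, 0.427, 66.77], [4.102, 0.376, 46.507], [4.155, 0.412, 60.754]]
slope [ 0.18095396 -0.33334304] A0 fixed slope 3.0098138625245485 N now 63.37852639544648
[[0.427, 0.251, -3.479], [1.162, 0.195, -25.887], [1.895, 0.249, -4.257], [2.743, 0.216, -17.633], [3.058, 0.268, 3.297], [3.372, 0.283, 9.001], [3.686, 0.307, 18.91], [3.788, 0.373, 45.136], [3.893, 0.402, 56.744], [3.997, 0.392, 52.999], [4.05, 0.43, 67.927], [4.102, 0.378, 47.384], [4.155, 0.414, 61.569]]
slope [ 0.17695113 -0.31422089] A0 fixed slope 2.9810930272279803 N now 64.37534234584518
```

```bash
cat > rd.py <<'E'
from h import *
import sys
s,M=st();y=np.degrees(np.arctan2(M[1,1],M[0,1]));p=s["eef_pos"];F=s["force"];T=s["wrist_torque"];L=.151
fx=.2*F[0]-.8*T[1]/L;fy=.2*F[1]+.8*T[0]/L
m=((p[0]-649)*fy-(p[1]-30.5)*fx)/1000+T[2];a=-.1+np.radians(175.1-y)
print("A",a.round(3),"M",m.round(3),"N",((abs(m)-.26)/.0025).round(1))
E
echo
```

>>> {"api": "carry_out", "payload": {"plan": [[5, [0.07, 2.62, -0.13], [0, 0, -0.5]], [5, [0.07, 2.62, -0.13], [0, 0, -0.5]], [5, [0.07, 2.62, -0.13], [0, 0, -0.5]], [5, [0.07, 2.62, -0.13], [0, 0, -0.5]]]}}

```text
time_s: 22.5
eef_pos: [608.0, 3.5, 186.7]
ee_rot: [0.0, 0.957, 0.289, 0.002]
force: [3.9, 2.9, 2.6]
grip_width: 0.123
```

```bash
python3 rd.py
```

```text
t 22.5 p [608.    3.5 186.7] yang -56.38 tilt [0.0031 0.0004] F [3.9 2.9 2.6] T [ 0.335 -0.734 -0.177] g 10.5 j6 [-0.19  0.8 ]
A 3.94 M -0.148 N -44.8
```

>>> {"api": "carry_out", "payload": {"plan": [[5, [0.07, 2.62, -0.13], [0, 0, -0.5]]]}}

```text
time_s: 22.58
eef_pos: [609.4, 1.3, 186.8]
ee_rot: [0.0, 0.949, 0.314, 0.001]
force: [5.1, 1.3, 2.3]
grip_width: 0.125
```

```bash
python3 rd.py
```

```text
t 22.58 p [609.4   1.3 186.8] yang -53.38 tilt [0.003  0.0005] F [5.1 1.3 2.3] T [ 0.303 -0.647 -0.144] g 10.7 j6 [-0.19  0.74]
A 3.888 M -0.087 N -69.2
```

>>> {"api": "carry_out", "payload": {"plan": [[5, [0.07, 2.62, -0.13], [0, 0, -0.5]]]}}

```text
time_s: 22.67
eef_pos: [611.0, -0.7, 187.0]
ee_rot: [0.0, 0.941, 0.339, 0.001]
force: [4.0, 1.9, 2.7]
grip_width: 0.128
```

```bash
python3 rd.py
```

```text
t 22.67 p [611.   -0.7 187. ] yang -50.38 tilt [0.0029 0.0005] F [4.  1.9 2.7] T [ 0.36  -0.608 -0.181] g 10.9 j6 [-0.19  0.69]
A 3.835 M -0.142 N -47.2
```

>>> {"api": "carry_out", "payload": {"plan": [[5, [0.07, -2.62, 0.13], [0, 0, 0.5]], [5, [0.07, -2.62, 0.13], [0, 0, 0.5]], [5, [0.07, -2.62, 0.13], [0, 0, 0.5]], [5, [0.07, -2.62, 0.13], [0, 0, 0.5]]]}}

```text
time_s: 23.0
eef_pos: [605.8, 7.2, 186.5]
ee_rot: [0.001, 0.972, 0.236, 0.002]
force: [8.0, -2.6, 0.5]
grip_width: 0.13
```

```bash
python3 rd.py
```

```text
t 23.0 p [605.8   7.2 186.5] yang -62.67 tilt [ 0.0047 -0.0013] F [ 8.  -2.6  0.5] T [-0.351 -1.236  0.121] g 11.1 j6 [-0.18  0.91]
A 4.05 M 0.414 N 61.4
```

>>> {"api": "carry_out", "payload": {"plan": [[5, [0.07, -2.62, 0.13], [0, 0, 0.5]]]}}

```text
time_s: 23.08
eef_pos: [604.6, 9.6, 186.4]
ee_rot: [0.001, 0.978, 0.211, 0.002]
force: [7.8, -2.9, 0.2]
grip_width: 0.122
```

```bash
python3 rd.py
```

```text
t 23.08 p [604.6   9.6 186.4] yang -65.67 tilt [ 0.0047 -0.0014] F [ 7.8 -2.9  0.2] T [-0.368 -1.224  0.181] g 10.4 j6 [-0.18  0.97]
A 4.102 M 0.462 N 80.8
```

>>> {"api": "carry_out", "payload": {"plan": [[5, [0.07, -2.62, 0.13], [0, 0, 0.5]]]}}

```text
time_s: 23.17
eef_pos: [603.6, 11.9, 186.2]
ee_rot: [0.001, 0.983, 0.185, 0.002]
force: [7.6, -2.4, 0.3]
grip_width: 0.13
```

```bash
python3 rd.py
```

```text
t 23.17 p [603.6  11.9 186.2] yang -68.67 tilt [ 0.0047 -0.0015] F [ 7.6 -2.4  0.3] T [-0.504 -1.219  0.124] g 11.1 j6 [-0.17  1.02]
A 4.155 M 0.415 N 62.2
```

Forward torque is about 0.415 N m and reverse torque about 0.13 N m. Both agree with 0.26 N m of friction and a clamp force of roughly 60–65 N. I let go here.

>>> {"api": "carry_out", "payload": {"plan": [[20, [0, 0, 0], [0, 0, 0]], [60, [0, 0, 0], [0, 0, 0]], [60, [0, 0, 0], [0, 0, 0]], [60, [0, 0, 0], [0, 0, 0]], [60, [0, 0, -4], [0, 0, 0]], [60, [0, 0, -12], [0, 0, 0]], [60, [0, 0, -15], [0, 0, 0]], [60, [0, 0, -15], [0, 0, 0]], [60, [0, 0, -15], [0, 0, 0]], [60, [0, 0, -10], [0, 0, 0]], [60, [-15, 0, -5], [0, 0, 0]], [60, [-25, 0, 0], [0, 0, 0]], [60, [-25, 0, 0], [0, 0, 0]], [60, [-25, 0, 0], [0, 0, 0]], [60, [-25, 0, 0], [0, 0, 0]], [60, [-25, 0, 0], [0, 0, 0]], [60, [-25, 0, 0], [0, 0, 0]], [60, [-25, 0, 0], [0, 0, 0]], [60, [-10, 0, 0], [0, 0, 0]], [60, [0, 0, 0], [0, 0, 0]]]}}

```text
time_s: 24.83
eef_pos: [415.2, -61.1, 262.0]
ee_rot: [0.0, 0.983, 0.186, 0.0]
force: [0.4, -0.4, -0.2]
grip_width: 0.703
```

```bash
python3 - <<'E'
from h import *
s,M=st()
from rig import ctrl
C={"top":ctrl.capture("top"),"side":ctrl.capture("side")}
for n,c in C.items():
    hsv=masks(c);H,S,V=[hsv[...,i] for i in range(3)]
    for nm,mm in(("red",((H<6)|(H>174))&(S>150)&(V>110)),("blue",(H>100)&(H<130)&(S>110)&(V>70))):
        nn,l,st_,ce=cv2.connectedComponentsWithStats(mm.astype(np.uint8))
        for i in range(1,nn):
            if st_[i,4]>2 and 100<ce[i][1]<200 and 190<ce[i][0]<300: print(n,nm,st_[i,4],ce[i].round(2),plane(c,ce[i],204.5)[0].round(1))
c=C["side"]["color"][140:230,170:290];t=C["top"]["color"][95:185,200:320]
cv2.imwrite("pics/g7.png",np.vstack([np.hstack([cv2.resize(c,(400,300),interpolation=2),cv2.resize(t,(400,300),interpolation=2)]),np.hstack([cv2.resize(C[k]["color"],(400,300)) for k in("side","top")])]))
E
```

```text
t 24.83 p [415.2 -61.1 262. ] yang -68.59 tilt [ 0.0007 -0.0004] F [ 0.4 -0.4 -0.2] T [ 0.038  0.022 -0.033] g 60.1 j6 [-0.43  0.77]
top red 8 [266.12 139.12] [585.4   4.3 204.5]
top red 60 [213.37 145.6 ] [561.3 166.  204.5]
side red 3 [228. 174.] [588.1   6.3 204.5]
side blue 6 [191.   179.67] [713.4  56.9 204.5]
```

View pics/g7.png

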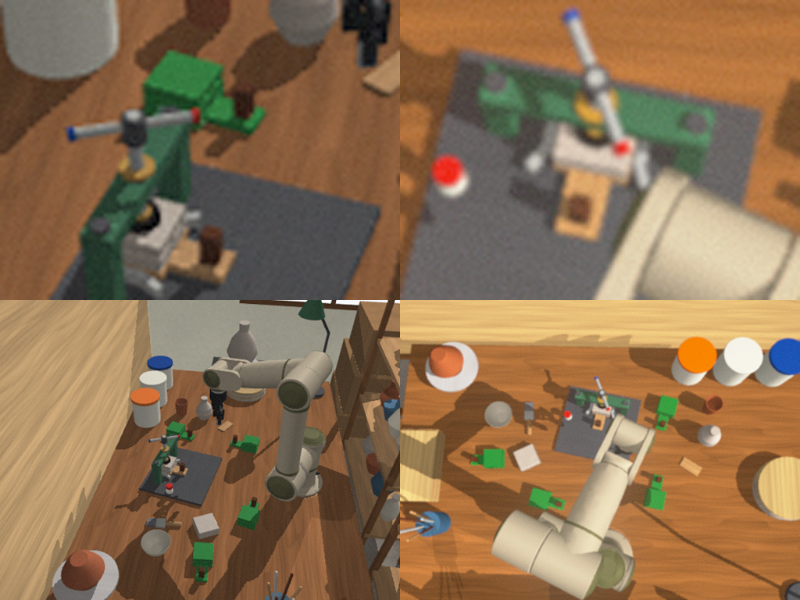

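```bash
python3 - <<'E'
from h import *
c=dict(np.load("top0.npz"))
for uv in((253.5,188.2),(253.7,157.2)): p=plane(c,uv,72)[0];print(p.round(1),press(p).round(1))
E
```

```text
[453.9  42.2  72. ] [-191.7  -25.5]
[559.9  44.4  72. ] [-88.1  -3.3]
```

```bash
python3 - <<'E'
from h import *
from rig import ctrl
out=[]
y=-.19
ex=np.array([np.cos(y),np.sin(y)]);ey=np.array([-np.sin(y),np.cos(y)])
for n,o in(("top",(646.9,30.6)),("side",(650.0,35.))):
    c=ctrl.capture(n);hsv=masks(c);H,S,V=[hsv[...,i].astype(int) for i in range(3)];P=cloud(c)
    W=lambda x,yy,z:np.r_[np.array(o)+x*ex+yy*ey,z]
    u0=proj(c,W(-80,0,27));r0,c0=int(u0[1])-32,int(u0[0])-25;S_=8
    big=cv2.resize(c["color"][r0:r0+50,c0:c0+50],None,fx=S_,fy=S_,interpolation=cv2.INTER_CUBIC)
    for x,yy,z,col in [(-106,22,27,(255,0,255)),(-106,-22,27,(255,0,255)),(-40,40,65,(0,255,0)),(-40,-40,65,(0,255,0)),(-96,11,72,(255,255,0)),(-96,-11,72,(255,255,0)),(-74,11,72,(255,255,0)),(-74,-11,72,(255,255,0)),(-20,43,31,(0,255,255)),(-20,-43,31,(0,255,255))]:
        u=(proj(c,W(x,yy,z))-[c0,r0]+.5)*S_;cv2.circle(big,tuple(int(v) for v in u),3,col,-1)
    out.append(big)
    # board mask -> end of tongue
    b=(H>8)&(H<22)&(S>70)&(V>110);m=np.zeros_like(b);m[r0:r0+50,c0:c0+50]=1
    k=np.argwhere(b&m&(P[...,2]>15)&(P[...,2]<45))[:,::-1];q=plane(c,k,27);L=np.array([press(p,o) for p in q]);s=abs(L[:,1])<12
    print(n,len(k),"x min pcts",np.percentile(L[s,0],[0,2,5]).round(1),"y range",np.percentile(L[(L[:,0]<-95),1],[2,98]).round(1))
    w=(S<60)&(V>130)&m&(P[...,2]>45)&(P[...,2]<85)
    k=np.argwhere(w)[:,::-1];q=plane(c,k,65);L=np.array([press(p,o) for p in q]);print("white x",np.percentile(L[:,0],[2,5]).round(1),np.percentile(L[:,1],[2,98]).round(1))
cv2.imwrite("pics/g8.png",np.hstack(out))
E
```

```text
top 244 x min pcts [-108.5 -107.8 -106. ] y range [-22.9  22. ]
white x [-41.9 -40.7] [-37.4  36.9]
side 118 x min pcts [-106.9 -106.6 -105.1] y range [-22.2  21.8]
white x [-43.2 -40.6] [-38.7  35.3]
```

View pics/g8.png

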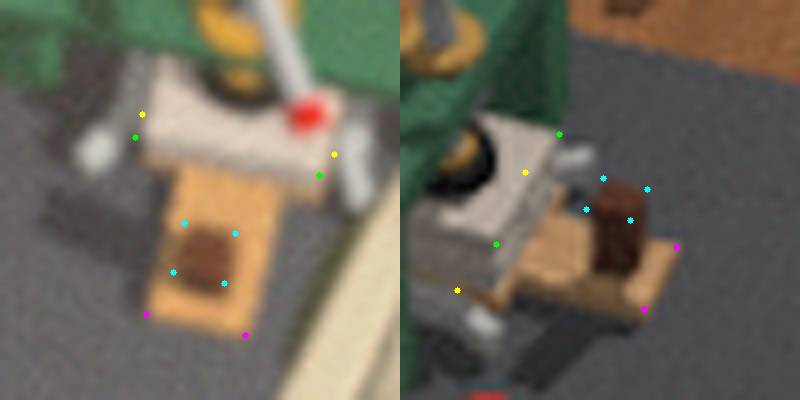

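Both zooms show the tongue's end at press x of about −106 to −107 mm (home is −106) and centred between the rails. The foot is on the mould and the handle is at about 4.14 rad. I hand in.

```bash
python3 -c "
from rig import ctrl
print(ctrl.finish_job(), ctrl.sense()['time_s'])"
```

```text
the job is handed in; nothing more can be done
the job is handed in; nothing more can be done
```

The mould is home against the back stop and clamped at an estimated 58–66 N. The job was handed in at about 25 s with the robot clear of everything.

**Mould:** I held it by its grip and slid it between the rails until the stop blocked it. The force rose to 35 N with almost no further travel and no side force. In both final views the end of its tongue is at press x ≈ −106 to −107 mm (home is −106) and centred. One reading disagreed: the gripper stopped about 4 mm short of where I expected. I put that down to holding the grip off-centre and calibration error.

**Clamping:** I turned the T-handle clockwise about 4.25 rad, first by the blue end, then by the red. The handle now stands at about 4.15 rad, and the cameras agree at 4.14 rad.
- **Final torque:** forward torque was about 0.415 N m, and about 0.13 N m when I turned briefly back. Together they match 0.26 N m of friction with 58–66 N of clamping.
- **Doubtful readings:** single torque readings scattered by about ±0.03 N m. The earlier ones suggested the foot touched later, which would put the force nearer 45–55 N. Either way it is within 40–85 N.

**Other things:** the jar and other bystanders looked undisturbed in the last overview picture; I did not measure them again.

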